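Start the round from the game control desk

TASK

Start the next round at the game control desk: with the fingertips, lightly press the blue key, then the yellow key, then the green key, each straight down until it is fully in and stays there. Do not press the red stop key, and do not pick up, shift or knock over the button boxes, the radio, the microphone, the bottle or the tape.

Things in the scene. Friction and masses are not known exactly. Their poses are not given: they have to be found in the camera images.
- blue_box: Loose grey button box with the blue key, 80 x 80 mm and 32 mm high, 0.35 to 0.6 kg, on thin rubber feet; origin at the centre of its underside, on the desk; z up.
- blue_top (a point): Centre of the flat top face of the blue round key, which is in the middle of its box, 44 mm in diameter (flat over 38 mm). The top is 56 mm above the desk when the key is up and 48 mm once it has been pressed fully in and let go. The point moves with the cap.
- blue_key (a joint): How far the blue key has been latched in, in m: 0 up, 0.008 fully in. It goes straight down against 3 N and stays where it is left. Its cap sits on a soft spring (900 N/m, up to 9 mm) that gives first and comes back when let go, so the fingertip must go about 12 mm below the untouched top to put it fully in (17 mm is the hard bottom, at 8 N). From 0.005 on it counts as pressed. A slow press of about 5 N is plenty; 20 N or more is too hard.
- yellow_box: Loose grey button box with the yellow key, 80 x 80 mm and 32 mm high, 0.35 to 0.6 kg, on thin rubber feet; origin at the centre of its underside, on the desk; z up.
- yellow_top (a point): Centre of the flat top face of the yellow round key, which is in the middle of its box, 44 mm in diameter (flat over 38 mm). The top is 56 mm above the desk when the key is up and 48 mm once it has been pressed fully in and let go. The point moves with the cap.
- yellow_key (a joint): How far the yellow key has been latched in, in m: 0 up, 0.008 fully in. It goes straight down against 3 N and stays where it is left. Its cap sits on a soft spring (900 N/m, up to 9 mm) that gives first and comes back when let go, so the fingertip must go about 12 mm below the untouched top to put it fully in (17 mm is the hard bottom, at 8 N). From 0.005 on it counts as pressed. A slow press of about 5 N is plenty; 20 N or more is too hard.
- green_box: Loose grey button box with the green key, 80 x 80 mm and 32 mm high, 0.35 to 0.6 kg, on thin rubber feet; origin at the centre of its underside, on the desk; z up.
- green_top (a point): Centre of the flat top face of the green round key, which is in the middle of its box, 44 mm in diameter (flat over 38 mm). The top is 56 mm above the desk when the key is up and 48 mm once it has been pressed fully in and let go. The point moves with the cap.
- green_key (a joint): How far the green key has been latched in, in m: 0 up, 0.008 fully in. It goes straight down against 3 N and stays where it is left. Its cap sits on a soft spring (900 N/m, up to 9 mm) that gives first and comes back when let go, so the fingertip must go about 12 mm below the untouched top to put it fully in (17 mm is the hard bottom, at 8 N). From 0.005 on it counts as pressed. A slow press of about 5 N is plenty; 20 N or more is too hard.
- red_box: Loose grey button box with the red key, 80 x 80 mm and 32 mm high, 0.35 to 0.6 kg, on thin rubber feet; origin at the centre of its underside, on the desk; z up.
- red_top (a point): Centre of the flat top face of the red round key, which is in the middle of its box, 44 mm in diameter (flat over 38 mm). The top is 56 mm above the desk when the key is up and 48 mm once it has been pressed fully in and let go. The point moves with the cap.
- red_key (a joint): How far the red key has been latched in, in m: 0 up, 0.008 fully in. It goes straight down against 3 N and stays where it is left. Its cap sits on a soft spring (900 N/m, up to 9 mm) that gives first and comes back when let go, so the fingertip must go about 12 mm below the untouched top to put it fully in (17 mm is the hard bottom, at 8 N). From 0.005 on it counts as pressed. A slow press of about 5 N is plenty; 20 N or more is too hard.
- radio: Black two-way radio standing upright, 36 x 58 mm and 112 mm high, with a thin aerial up to 241 mm; origin at the centre of its underside; z up.
- microphone: Hand microphone lying on the desk along its own y axis: black grip 40 mm thick from y = -110 mm to y = +40 mm, grey head 60 mm thick from +40 to +100 mm, with a red band; top at 60 mm. Origin on the desk under its axis.
- spray: Orange bottle with black cap standing upright, 52 mm in diameter, 165 mm high; origin at the centre of its underside.
- tape: White roll of tape lying flat, 70 mm outside diameter, 48 mm hole, 24 mm high; origin at the centre of its underside.
Mind the look-alikes: they are no part of the job. What is shaped like the yellow_box but orange or pink is not meant.

How it is judged:
By the outcome, as a careful person would: the job done as asked, in the order asked, and still so for the second after the job is handed in, with the robot touching nothing.
It also fails if it takes over 48 s, if anything falls off the work surface, if the arm or the gripper's body presses on something with over 40 N, if the wrist force passes 120 N, or if a joint passes its speed limit or range.

ROBOT

A 7-joint arm with a two-finger parallel gripper is mounted at the origin on the work surface. World frame = base frame: x ahead of the robot, y to its left, z up, the work surface at z = 0. Lengths are in m, angles in degrees, forces in N, time in s.
With the tool pointing down it reaches from about 0.425 to 0.875 m from the base axis. Payload 4.7 kg.
Tool frame: the origin (TCP) lies at the very end of the fingers, on their centre line; the grasp point (between the pads) lies 19 mm behind it; z points along the fingers, y is the direction in which the jaws open and shut (so a half turn about z gives the same grasp; the last joint's range is limited). The gripper opens to 87 mm and grips with 3 to 60 N. Pads are 19 mm wide; open, the fingers measure 117 mm over their backs; the gripper's body (75 mm by 190 mm) begins 51 mm behind the grasp point.
Start: joints at [68.474, 18.392, -4.016, 83.108, 1.295, 78.541, -3.26], TCP at [0.247, -0.601, 0.223] pointing down, gripper open.
Joint ranges: [-163.93, 163.93], [-17.29, 119.83], [-79.2, 71.16], [3.27, 140.29], [-89.18, 269.18], [5.43, 117.66], [-154.24, 154.24]. Speed limits (degrees/s): [147.25, 147.25, 180, 180, 180, 180, 180].

INTERFACE

Orientations are given as [roll, pitch, yaw] about the fixed x, y, z axes, in that order (R = Rz(yaw) Ry(pitch) Rx(roll)).
In Python, from cell import * gives the robot as it stands.
- The arm moves only by the tool drive_tool, never from a script. Its argument "moves" is text: rows parted by semicolons, each of 5 numbers parted by spaces: the shift along the tool's x, y, z in m, then the turn about the tool's z in degrees, then the gripper's target within -1 to 1 (fully open at 1, half-way at 0, shut at -1). In form: x y z yaw fingers; .... A call has exactly 8 rows; each row is the pose to reach, as a shift and turn from the pose commanded when the call began, along the tool's axes at that moment; what a row does not reach only later rows make up. A row lasts 1/10 s, in which the tool goes at most 50 mm and 8.59 degrees, less where a joint would pass 70% of its speed; a pose out of reach is approached as far as the arm can. A call with a gripper value outside its range is refused whole. The fingers move at their own pace and stop on an object; "grip_force" is the grip in N (left out, the last holds). Time passes only in rows, so rows that repeat a pose let the fingers close, or fill a call up. It gives the time, the measured TCP pose, the force and the opening at its end, in the units of the state.
- get_obs(): the state, without advancing time (a new reading comes with each control period).
- read_camera(name): name is "scene" or "side" or "wrist"; returns (picture, depth): 384x512x3 uint8, red, green, blue; 384x512 float32, m along the optical axis (not along the pixel's ray), 0 where there is no reading.
- calibration(name): a dict with "intrinsics" (3x3 intrinsics, pixels), "cam_to_world" (4x4, takes a point from camera to world coordinates); the wrist camera has in their place "T_tool_cam" (4x4, takes a point from camera to tool coordinates, whose origin is the TCP and whose axes are the flange's). Camera axes: x right, y up, looking along -z (the intrinsics and any distortion apply to the point x, -y, -z); pixel columns grow to the right and rows downward; lengths in m; the calibration is good to about 2 mm. A picture is of the moment at which its call begins: read the wrist's pose just before it. calibration takes no time and is no camera call.
- sign_off(): hands the job in, once; it reports no verdict.
Trained networks look in the newest picture that a camera, given by its name, has taken for a name from the list of things; names that differ only in an ending like _2 or _b are one class to them, and where a whole thing is asked for, a point or a joint stands for the part that bears it (a point fixed in the world has none). Each returns a list of dicts, best first, with "conf" (0 to 1); they miss things now and then, are a little off and sometimes report something else, mostly with a low value. They report only what shows in the picture. A call takes as long as a camera call. They do not tell look-alikes from the thing itself.
- search_frame(camera, name): "uv" ([column, row] in pixels, amid what is visible of it).
- pinpoint(camera, name): "uv" ([column, row] in pixels: a listed point, or the origin of a listed thing).
The state is a dict: "time_s": time; "qpos": joint angles; "joint_velocities": joint speeds; "effort": joint torques, N m; "tool_pos": TCP position; "tool_rot": TCP orientation; "force": force on the tool from outside, world axes, zero at the start; "wrist_torque": the same for the moment, N m; "grip_width": finger opening in m.
Only numpy, scipy, OpenCV 4.12 (cv2) and the standard library are available. Lean on these libraries where they do the work, as an engineer would, in place of code of your own. Each camera call takes 0.05 s, during which the arm holds its last target. There are 200 camera calls.

## Working session

There is one attempt and no reset: what is moved stays moved. The work goes in short steps, Python scripts to look and compute and a tool call to move; the robot and the scene stay as the last step left them, time stands still between calls to the robot, and variables do not carry over. Pictures are saved under pics/ and viewed, about 8 in all and at most 12, crops included, and the job is handed in when it is done.

Besides the shell and the picture viewer there is one more tool, called after "Emit:" as a command line: name --argument value ..., lists and objects as JSON in quotes. drive_tool: Moves the arm, as the interface text tells. Its arguments: {"type":"object","properties":{"moves":{"type":"string"},"grip_force":{"type":"number"}},"required":["moves"]}

```bash
mkdir -p pics; cat > h.py <<'E'
from cell import *
import numpy as np, cv2
from scipy.spatial.transform import Rotation as R
def T_cam(name,obs=None):
    c=calibration(name)
    if name!="wrist": return c["intrinsics"],c["cam_to_world"],c
    T=np.eye(4);T[:3,:3]=R.from_euler('xyz',obs["tool_rot"],degrees=True).as_matrix();T[:3,3]=obs["tool_pos"]
    return c["intrinsics"],T@c["T_tool_cam"],c
def world(K,T,uv,d):
    p=np.array([(uv[0]-K[0,2])/K[0,0]*d,-(uv[1]-K[1,2])/K[1,1]*d,-d,1]);return (np.array(T)@p)[:3]
def ray_z(K,T,uv,z):
    a=world(K,T,uv,1.0);o=np.array(T)[:3,3];return o+(a-o)*(z-o[2])/(a[2]-o[2])
def save(n,im): cv2.imwrite("pics/"+n,im[:,:,::-1])
E
python3 - <<'E'
from h import *
np.set_printoptions(precision=4,suppress=True)
print(get_obs()); print(calibration("scene")); print(calibration("wrist")["T_tool_cam"])
for cam in ("scene","side"):
    K,T,c=T_cam(cam); im,d=read_camera(cam); save(cam+"1.png",im); np.save(cam+"d.npy",d)
    for n in ("blue","yellow","green","red"):
        for r in pinpoint(cam,n+"_top")[:3]:
            u,v=np.round(r["uv"]).astype(int); print(cam,n,r["uv"],round(r["conf"],2),world(K,T,r["uv"],d[v,u]) if 0<=v<384 and 0<=u<512 else '', ray_z(K,T,r["uv"],.056))
E
```

```text
{'time_s': 0.0, 'qpos': array([68.4743, 18.4394, -4.0166, 83.1751,  1.2957, 78.5422, -3.262 ]), 'joint_velocities': array([-0.0201,  0.1341, -0.1089,  0.0331,  0.0386, -0.0294, -0.0195]), 'effort': array([ -0.0007, -49.1291,  -0.404 , -31.2527,  -0.064 ,   0.0439,
         0.0002]), 'tool_pos': array([ 0.2467, -0.6007,  0.2215]), 'tool_rot': array([-179.8886,    0.0062,   22.3347]), 'force': array([-0.8371, -0.4009, -0.9389]), 'wrist_torque': array([0.0358, 0.0095, 0.0108]), 'grip_width': 0.0867967104022856}
{'intrinsics': array([[413.6318,   0.    , 256.0576],
       [  0.    , 413.6318, 200.8598],
       [  0.    ,   0.    ,   1.    ]]), 'cam_to_world': array([[ 0.0154, -0.58  ,  0.8145,  1.5155],
       [ 0.9999,  0.0141, -0.0089, -0.0034],
       [-0.0063,  0.8145,  0.5801,  0.8009],
       [ 0.    ,  0.    ,  0.    ,  1.    ]])}
[[-0.0007  0.9696  0.2447  0.068 ]
 [ 1.      0.0008 -0.0005 -0.0002]
 [-0.0007  0.2447 -0.9696 -0.1617]
 [ 0.      0.      0.      1.    ]]
scene blue [332.9, 201.6] 0.67 [0.485  0.2441 0.0601] [0.4793 0.2454 0.056 ]
scene yellow [232.1, 188.9] 0.65 [ 0
[... 229 characters left out ...]
.9, 217.8] 0.55 [0.5601 0.0764 0.0585] [0.557  0.0767 0.056 ]
scene green [394.1, 252.3] 0.31 [0.6891 0.3787 0.0347] [0.712  0.3681 0.056 ]
scene red [182.4, 204.5] 0.42 [ 0.4839 -0.2184  0.0563] [ 0.4834 -0.2185  0.056 ]
side blue [227.1, 249.9] 0.68 [0.4803 0.248  0.0565] [0.4806 0.2476 0.056 ]
side yellow [288.0, 221.3] 0.79 [0.3901 0.0914 0.055 ] [0.3897 0.0926 0.056 ]
side yellow [307.3, 189.4] 0.7 [ 0.3928 -0.0569  0.055 ] [ 0.3924 -0.0556  0.056 ]
side yellow [263.6, 175.8] 0.69 [ 0.5289 -0.0658  0.0566] [ 0.5292 -0.0666  0.056 ]
side green [236.0, 203.1] 0.51 [0.5437 0.0786 0.0551] [0.5431 0.0796 0.056 ]
side red [293.0, 153.7] 0.66 [ 0.4956 -0.2106  0.0575] [ 0.4964 -0.2128  0.056 ]
```

```bash
python3 - <<'E'
import cv2
im=cv2.imread("pics/scene1.png"); cv2.imwrite("pics/c1.png",cv2.resize(im[120:320,130:440],(800,516),interpolation=3))
E
```

```text
(no output)
```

View pics/scene1.png

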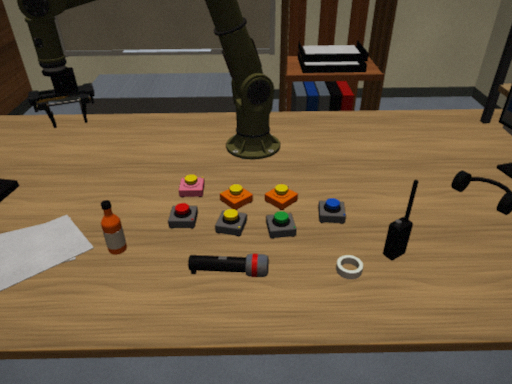

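View pics/c1.png

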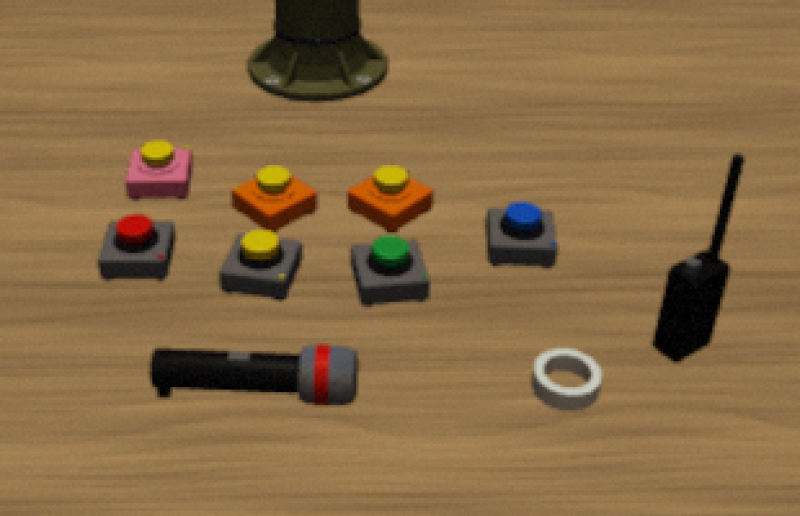

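View pics/side1.png

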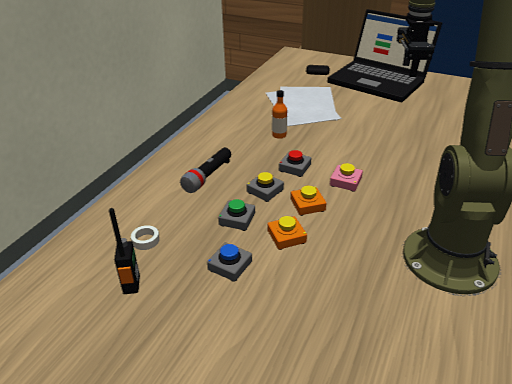

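The four yellow keys in the scene picture are at (191,181) on a pink box, (236,190) and (281,190) on orange boxes, and (231,216) on a grey box. The grey one is meant, and the enlarged crop confirms it. The others in scene pixels are blue (333,204), green (281,217) and red (182,209). I'll go to a viewing pose above the row, with the gripper closed.

Emit:
drive_tool --moves "0.025 -0.016 0 0 -1; 0.06 -0.038 0 0 -1; 0.1 -0.062 0 0 -1; 0.14 -0.087 0 0 -1; 0.18 -0.112 0 0 -1; 0.22 -0.137 0 0 -1; 0.26 -0.162 0 0 -1; 0.295 -0.183 0 0 -1" --grip_force 10

```text
time_s: 1.3
tool_pos: [0.4517, -0.3174, 0.223]
tool_rot: [180.0, -0.0, 22.4]
force: [0.6, 0.1, -0.2]
grip_width: 0.0307
```

Emit:
drive_tool --moves "0.024 -0.04 0 0 -1; 0.048 -0.081 0 0 -1; 0.072 -0.121 0 0 -1; 0.096 -0.162 0 0 -1; 0.12 -0.203 0 0 -1; 0.145 -0.244 0 0 -1; 0.17 -0.285 0 0 -1; 0.187 -0.323 0 0 -1"

```text
time_s: 2.1
tool_pos: [0.5009, 0.0527, 0.223]
tool_rot: [180.0, -0.1, 22.4]
force: [0.8, 0.3, -0.1]
grip_width: 0.0004
```

Emit:
drive_tool --moves "0 0 0 0 -1; 0 0 0 0 -1; 0 0 0 0 -1; 0 0 0 0 -1; 0 0 0 0 -1; 0 0 0 0 -1; 0 0 0 0 -1; 0 0 0 0 -1"

```text
time_s: 2.9
tool_pos: [0.5006, 0.0498, 0.2226]
tool_rot: [180.0, 0.0, 22.3]
force: [0.3, 0.2, 0.4]
grip_width: 0.0008
```

```bash
cat > seg.py <<'E'
from h import *
import sys
np.set_printoptions(precision=4,suppress=True)
H={"blue":(100,125),"yellow":(22,33),"green":(50,85),"red":(0,6)}
def seg(cam,tag,names=("blue","yellow","green","red")):
    o=get_obs(); im,d=read_camera(cam); K,T,_=T_cam(cam,o); save(tag+".png",im)
    hsv=cv2.cvtColor(im,cv2.COLOR_RGB2HSV)
    for n in names:
        m=cv2.inRange(hsv,(H[n][0],150,70),(H[n][1],255,255))
        k,l,st,c=cv2.connectedComponentsWithStats(m)
        for i in range(1,k):
            if st[i,4]<40: continue
            vs,us=np.where((l==i)&(d>0))
            P=np.array([world(K,T,(u,v),d[v,u]) for u,v in zip(us,vs)])
            z=np.median(P[:,2])
            if not 0.035<z<0.07: continue
            t=np.percentile(P[:,2],80); Q=P[P[:,2]>t-.004]
            if len(Q)<20: continue
            print(cam,n,c[i],st[i,4],"z",round(t,4),"mid",(Q[:,:2].max(0)+Q[:,:2].min(0))/2,"ext",np.ptp(Q[:,:2],axis=0))
    return o
E
python3 - <<'E'
from seg import *
seg("wrist","wrist1"); seg("scene","scene2"); seg("side","side2")
for n in ("blue","yellow","green"):
    o=get_obs();K,T,_=T_cam("wrist",o)
    for r in pinpoint("wrist",n+"_top")[:4]: print(n,r["uv"],round(r["conf"],2),ray_z(K,T,r["uv"],.056))
E
```

```text
wrist blue [ 71.0515 123.0299] 1437 z 0.0558 mid [0.4805 0.2426] ext [0.0418 0.0429]
wrist yellow [360.6301 189.4018] 219 z 0.0549 mid [ 0.5283 -0.0666] ext [0.0424 0.0342]
wrist red [377.8033   6.5861] 244 z 0.0469 mid [0.7006 0.0016] ext [0.007  0.0136]
wrist red [467.9495 276.3476] 515 z 0.0562 mid [ 0.5108 -0.1141] ext [0.0762 0.2527]
scene blue [332.3778 202.4444] 90 z 0.058 mid [0.4833 0.2431] ext [0.0344 0.0402]
scene yellow [190.4255 178.2021] 94 z 0.0579 mid [ 0.3255 -0.2106] ext [0.0452 0.0381]
scene yellow [235.4272 188.2816] 103 z 0.0583 mid [ 0.3941 -0.0563] ext [0.0434 0.0395]
scene yellow [281.0583 188.165 ] 103 z 0.0586 mid [0.3961 0.0904] ext [0.042  0.0396]
scene yellow [230.4453 213.7188] 128 z 0.0578 mid [ 0.5317 -0.0691] ext [0.0409 0.0392]
scene green [280.6939 215.8265] 98 z 0.0584 mid [0.5465 0.0805] ext [0.0371 0.0362]
scene red [181.4466 207.0971] 103 z 0.0583 mid [ 0.4956 -0.2193] ext [0.0404 0.0409]
scene red [254.1474 263.    ] 95 z 0.0611 mid [0.7299 0.0001] ext [0.0291 0.0132]
side blue [228.8734 251.3843] 229 z 0.0566 mid [0.4775 0.2464] ext [0.0412 0.0405]
side yellow [347.0303 168.2879] 132 z 0.0561 mid [ 0.3252 -0.2092] ext [0.0375 0.0441]
side yellow [264.8188 177.4966] 149 z 0.0566 mid [ 0.5265 -0.0678] ext [0.04   0.0405]
side yellow [308.538  191.1962] 158 z 0.056 mid [ 0.3897 -0.0551] ext [0.0392 0.045 ]
side yellow [286.7614 222.4772] 197 z 0.0563 mid [0.3935 0.0917] ext [0.0406 0.043 ]
side green [236.2314 204.2066] 121 z 0.0564 mid [0.5402 0.0824] ext [0.0379 0.0393]
side red [295.2174 154.6348] 115 z 0.0563 mid [ 0.4913 -0.2167] ext [0.0401 0.0425]
side red [197.4286 175.    ] 63 z 0.0592 mid [ 0.7223 -0.    ] ext [0.0341 0.0171]
blue [244.3, 124.5] 0.66 [0.5462 0.0795 0.056 ]
blue [65.1, 124.3] 0.63 [0.4778 0.247  0.056 ]
yellow [363.8, 193.2] 0.78 [ 0.5279 -0.0651  0.056 ]
yellow [396.8, 383.0] 0.5 [ 0.3235 -0.2162  0.056 ]
green [242.8, 124.5] 0.79 [0.5457 0.0809 0.056 ]
```

View pics/wrist1.png

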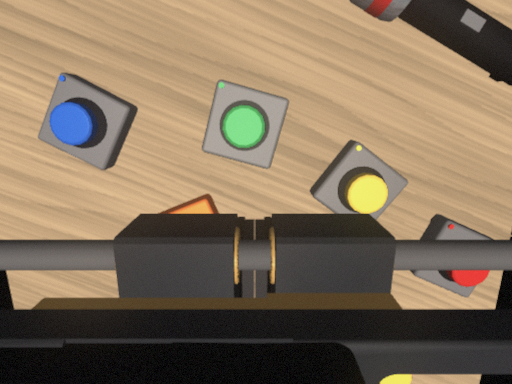

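The wrist view shows blue at (70,123), green at (243,127), yellow in its grey box at (367,193) and red at (469,273). All three cameras agree within a few mm, and the tops are at about 56 mm. My targets are blue (0.480, 0.244), yellow (0.529, -0.068) and green (0.544, 0.081).

Emit:
drive_tool --moves "0.01 -0.035 0 0 -1; 0.022 -0.075 0 0 -1; 0.034 -0.115 0 0 -1; 0.045 -0.155 0 0 -1; 0.055 -0.187 0.02 0 -1; 0.055 -0.187 0.06 0 -1; 0.055 -0.187 0.1 0 -1; 0.055 -0.187 0.13 0 -1"

```text
time_s: 4.0
tool_pos: [0.4793, 0.2436, 0.0902]
tool_rot: [180.0, 0.1, 22.4]
force: [-0.0, -0.1, 0.7]
grip_width: 0.0007
```

Emit:
drive_tool --moves "0 0 0 0 -1; 0 0 0 0 -1; 0 0 0.005 0 -1; 0 0 0.01 0 -1; 0 0 0.015 0 -1; 0 0 0.02 0 -1; 0 0 0.025 0 -1; 0 0 0.03 0 -1"

```text
time_s: 4.8
tool_pos: [0.4803, 0.2438, 0.0621]
tool_rot: [180.0, 0.0, 22.3]
force: [-0.6, -1.4, 0.6]
grip_width: 0.0005
```

Emit:
drive_tool --moves "0 0 0.004 0 -1; 0 0 0.008 0 -1; 0 0 0.011 0 -1; 0 0 0.014 0 -1; 0 0 0.017 0 -1; 0 0 0.0195 0 -1; 0 0 0.0205 0 -1; 0 0 0.021 0 -1"

```text
time_s: 5.6
tool_pos: [0.4803, 0.2438, 0.0417]
tool_rot: [180.0, 0.0, 22.3]
force: [-1.7, -1.3, 5.4]
grip_width: 0.0006
```

Emit:
drive_tool --moves "0 0 0 0 -1; 0 0 0 0 -1; 0 0 0 0 -1; 0 0 0 0 -1; 0 0 0 0 -1; 0 0 0 0 -1; 0 0 0 0 -1; 0 0 0 0 -1"

```text
time_s: 6.4
tool_pos: [0.4803, 0.2438, 0.0419]
tool_rot: [180.0, 0.0, 22.3]
force: [-2.1, -1.4, 6.2]
grip_width: 0.0003
```

Emit:
drive_tool --moves "0 0 -0.004 0 -1; 0 0 -0.01 0 -1; 0 0 -0.02 0 -1; 0 0 -0.045 0 -1; 0 0 -0.08 0 -1; 0 0 -0.12 0 -1; 0 0 -0.16 0 -1; 0 0 -0.181 0 -1"

```text
time_s: 7.2
tool_pos: [0.4816, 0.2449, 0.2268]
tool_rot: [180.0, -0.3, 22.4]
force: [1.3, -0.6, -0.2]
grip_width: 0.0006
```

Emit:
drive_tool --moves "-0.01 0.035 0 0 -1; -0.022 0.075 0 0 -1; -0.034 0.115 0 0 -1; -0.045 0.155 0 0 -1; -0.055 0.187 0 0 -1; -0.055 0.187 0 0 -1; -0.055 0.187 0 0 -1; -0.055 0.187 0 0 -1"

```text
time_s: 8.0
tool_pos: [0.5004, 0.0516, 0.2229]
tool_rot: [-180.0, -0.0, 22.5]
force: [0.1, 0.9, 0.4]
grip_width: 0.0007
```

```bash
python3 - <<'E'
from seg import *
print(seg("wrist","wrist2")["tool_pos"]); seg("scene","scene3"); seg("side","side3")
E
```

```text
wrist blue [ 77.4421 123.0889] 1373 z 0.0478 mid [0.4799 0.2429] ext [0.0425 0.0425]
wrist yellow [362.4279 190.2886] 201 z 0.0549 mid [ 0.528  -0.0671] ext [0.0426 0.0367]
wrist red [380.3233   7.297 ] 266 z 0.0479 mid [0.7019 0.0011] ext [0.0068 0.0134]
wrist red [468.9964 276.7968] 556 z 0.0561 mid [ 0.5105 -0.1132] ext [0.077  0.2541]
[0.5004 0.0516 0.2229]
scene blue [332.1277 204.4894] 94 z 0.0507 mid [0.4838 0.2439] ext [0.0354 0.0398]
scene yellow [190.5054 178.1828] 93 z 0.0582 mid [ 0.3272 -0.2114] ext [0.0438 0.0372]
scene yellow [235.3861 188.2772] 101 z 0.0587 mid [ 0.3931 -0.0577] ext [0.0416 0.0366]
scene yellow [281.0777 188.2039] 103 z 0.0584 mid [0.3981 0.0904] ext [0.0463 0.0396]
scene yellow [230.4574 213.6977] 129 z 0.0578 mid [ 0.5294 -0.0693] ext [0.0437 0.0393]
scene green [280.6939 215.8265] 98 z 0.0583 mid [0.5469 0.0791] ext [0.0387 0.0385]
scene red [181.4854 207.2233] 103 z 0.0584 mid [ 0.4955 -0.2195] ext [0.0407 0.0401]
scene red [254.1087 262.7065] 92 z 0.0616 mid [0.7288 0.0001] ext [0.0313 0.0132]
side blue [229.0609 253.8826] 230 z 0.0483 mid [0.4785 0.2444] ext [0.041  0.0423]
side yellow [347.0303 168.2879] 132 z 0.0562 mid [ 0.3243 -0.2088] ext [0.0388 0.0472]
side yellow [264.84 177.46] 150 z 0.0564 mid [ 0.5263 -0.068 ] ext [0.0402 0.0415]
side yellow [308.4969 191.2201] 159 z 0.0563 mid [ 0.3899 -0.0556] ext [0.0395 0.0438]
side yellow [286.7614 222.4772] 197 z 0.0563 mid [0.3945 0.0927] ext [0.0401 0.0447]
side green [236.2975 204.1901] 121 z 0.0565 mid [0.5417 0.0804] ext [0.0369 0.0399]
side red [295.2018 154.6579] 114 z 0.0563 mid [ 0.4912 -0.2189] ext [0.0411 0.0396]
side red [197.4219 174.9375] 64 z 0.0584 mid [ 0.7231 -0.0018] ext [0.0342 0.0187]
```

Blue is latched (its top is 8 mm lower) and its box has not moved. Yellow is next.

Emit:
drive_tool --moves "-0.006 0.04 0 0 -1; -0.012 0.08 0 0 -1; -0.019 0.12 0 0 -1; -0.019 0.12 0.02 0 -1; -0.019 0.12 0.06 0 -1; -0.019 0.12 0.1 0 -1; -0.019 0.12 0.13 0 -1; -0.019 0.12 0.14 0 -1"

```text
time_s: 8.95
tool_pos: [0.5261, -0.0671, 0.0792]
tool_rot: [-179.8, 0.3, 22.4]
force: [-0.8, -0.1, -0.5]
grip_width: 0.0004
```

Emit:
drive_tool --moves "0 0 0 0 -1; 0 0 0 0 -1; 0 0 0 0 -1; 0 0 0.004 0 -1; 0 0 0.008 0 -1; 0 0 0.012 0 -1; 0 0 0.016 0 -1; 0 0 0.02 0 -1"

```text
time_s: 9.75
tool_pos: [0.5284, -0.0683, 0.0621]
tool_rot: [-180.0, 0.0, 22.3]
force: [-0.2, -0.1, -0.2]
grip_width: 0.0002
```

Emit:
drive_tool --moves "0 0 0.004 0 -1; 0 0 0.008 0 -1; 0 0 0.011 0 -1; 0 0 0.014 0 -1; 0 0 0.017 0 -1; 0 0 0.0195 0 -1; 0 0 0.0205 0 -1; 0 0 0.021 0 -1"

```text
time_s: 10.55
tool_pos: [0.5285, -0.0683, 0.0417]
tool_rot: [180.0, 0.0, 22.3]
force: [-2.2, 0.5, 6.2]
grip_width: 0.0011
```

Emit:
drive_tool --moves "0 0 0 0 -1; 0 0 0 0 -1; 0 0 0 0 -1; 0 0 0 0 -1; 0 0 0 0 -1; 0 0 0 0 -1; 0 0 0 0 -1; 0 0 0 0 -1"

```text
time_s: 11.35
tool_pos: [0.5286, -0.0683, 0.0419]
tool_rot: [180.0, 0.0, 22.3]
force: [-2.7, -0.5, 6.2]
grip_width: 0.0003
```

Emit:
drive_tool --moves "0 0 -0.004 0 -1; 0 0 -0.01 0 -1; 0 0 -0.02 0 -1; 0 0 -0.045 0 -1; 0 0 -0.08 0 -1; 0 0 -0.12 0 -1; 0 0 -0.16 0 -1; 0 0 -0.181 0 -1"

```text
time_s: 12.15
tool_pos: [0.5301, -0.0682, 0.2269]
tool_rot: [179.8, -0.3, 22.3]
force: [0.9, -0.4, -0.4]
grip_width: 0.0005
```

Emit:
drive_tool --moves "0.006 -0.04 0 0 -1; 0.012 -0.08 0 0 -1; 0.019 -0.12 0 0 -1; 0.019 -0.12 0 0 -1; 0.019 -0.12 0 0 -1; 0.019 -0.12 0 0 -1; 0.019 -0.12 0 0 -1; 0.019 -0.12 0 0 -1"

```text
time_s: 12.95
tool_pos: [0.5007, 0.0488, 0.2224]
tool_rot: [-180.0, 0.0, 22.2]
force: [-0.1, -0.1, -0.1]
grip_width: 0.0006
```

```bash
python3 - <<'E'
from seg import *
print(seg("wrist","wrist4")["tool_pos"]); seg("scene","scene4"); seg("side","side4")
E
```

```text
wrist blue [ 74.3292 122.956 ] 1385 z 0.0478 mid [0.4798 0.2422] ext [0.043  0.0426]
wrist yellow [359.9828 188.6695] 233 z 0.047 mid [ 0.5279 -0.0697] ext [0.0427 0.0411]
wrist red [376.5517   6.3362] 232 z 0.0464 mid [0.7005 0.0015] ext [0.0061 0.0131]
wrist red [467.6157 276.2012] 497 z 0.0562 mid [ 0.5103 -0.1148] ext [0.0771 0.2522]
[0.5007 0.0488 0.2224]
scene blue [332.0737 204.5158] 95 z 0.0504 mid [0.4825 0.2444] ext [0.0384 0.0389]
scene yellow [190.4468 178.2128] 94 z 0.0581 mid [ 0.3265 -0.2107] ext [0.0429 0.0379]
scene yellow [235.4078 188.2427] 103 z 0.0582 mid [ 0.3952 -0.0561] ext [0.04   0.0391]
scene yellow [281.0693 188.1089] 101 z 0.0582 mid [0.3966 0.0904] ext [0.0419 0.04  ]
scene yellow [230.392 215.696] 125 z 0.0499 mid [ 0.5293 -0.0694] ext [0.0397 0.0393]
scene green [280.7576 215.8485] 99 z 0.0584 mid [0.5487 0.0791] ext [0.0396 0.0384]
scene red [181.4615 207.1346] 104 z 0.0581 mid [ 0.4956 -0.2195] ext [0.039  0.0409]
scene red [254.1613 262.8602] 93 z 0.0616 mid [0.7294 0.0001] ext [0.0282 0.0132]
side blue [229.0873 253.8603] 229 z 0.0483 mid [0.4779 0.2448] ext [0.0419 0.0431]
side yellow [347.0303 168.2879] 132 z 0.0563 mid [ 0.3244 -0.2113] ext [0.0396 0.0421]
side yellow [264.8966 179.9724] 145 z 0.048 mid [ 0.527  -0.0684] ext [0.0396 0.0431]
side yellow [308.538  191.1962] 158 z 0.0562 mid [ 0.3895 -0.0573] ext [0.0385 0.046 ]
side yellow [286.7959 222.4541] 196 z 0.0565 mid [0.393  0.0928] ext [0.0411 0.0459]
side green [236.2314 204.2066] 121 z 0.0566 mid [0.541  0.0816] ext [0.0395 0.0405]
side red [295.2018 154.5877] 114 z 0.0565 mid [ 0.4925 -0.2166] ext [0.0413 0.0437]
side red [197.3333 174.8413] 63 z 0.0593 mid [ 0.722  -0.0007] ext [0.0369 0.0161]
```

Yellow is latched. Green is next.

Emit:
drive_tool --moves "0.02 -0.004 0 0 -1; 0.04 -0.008 0 0 -1; 0.052 -0.011 0.01 0 -1; 0.052 -0.011 0.04 0 -1; 0.052 -0.011 0.08 0 -1; 0.052 -0.011 0.11 0 -1; 0.052 -0.011 0.13 0 -1; 0.052 -0.011 0.14 0 -1"

```text
time_s: 13.9
tool_pos: [0.5431, 0.0794, 0.0803]
tool_rot: [-179.9, 0.2, 22.3]
force: [0.6, -0.4, -0.1]
grip_width: 0.0006
```

Emit:
drive_tool --moves "0 0 0 0 -1; 0 0 0 0 -1; 0 0 0 0 -1; 0 0 0.004 0 -1; 0 0 0.008 0 -1; 0 0 0.012 0 -1; 0 0 0.016 0 -1; 0 0 0.02 0 -1"

```text
time_s: 14.7
tool_pos: [0.5443, 0.0798, 0.0621]
tool_rot: [-180.0, 0.0, 22.3]
force: [0.0, -0.7, 0.5]
grip_width: 0.0003
```

Emit:
drive_tool --moves "0 0 0.004 0 -1; 0 0 0.008 0 -1; 0 0 0.011 0 -1; 0 0 0.014 0 -1; 0 0 0.017 0 -1; 0 0 0.0195 0 -1; 0 0 0.0205 0 -1; 0 0 0.021 0 -1"

```text
time_s: 15.5
tool_pos: [0.5445, 0.0799, 0.0418]
tool_rot: [180.0, 0.0, 22.3]
force: [-2.8, -0.3, 6.0]
grip_width: 0.0004
```

Emit:
drive_tool --moves "0 0 0 0 -1; 0 0 0 0 -1; 0 0 0 0 -1; 0 0 0 0 -1; 0 0 0 0 -1; 0 0 0 0 -1; 0 0 0 0 -1; 0 0 0 0 -1"

```text
time_s: 16.3
tool_pos: [0.5444, 0.0799, 0.0419]
tool_rot: [180.0, 0.0, 22.3]
force: [-2.2, -0.0, 5.2]
grip_width: 0.0008
```

Emit:
drive_tool --moves "0 0 -0.004 0 -1; 0 0 -0.01 0 -1; 0 0 -0.02 0 -1; 0 0 -0.045 0 -1; 0 0 -0.08 0 -1; 0 0 -0.12 0 -1; 0 0 -0.16 0 -1; 0 0 -0.181 0 -1"

```text
time_s: 17.1
tool_pos: [0.5459, 0.0805, 0.2269]
tool_rot: [179.9, -0.3, 22.4]
force: [-0.4, -0.4, -0.2]
grip_width: 0.0005
```

Emit:
drive_tool --moves "-0.02 0.004 0 0 -1; -0.04 0.008 0 0 -1; -0.052 0.011 0 0 -1; -0.052 0.011 0 0 -1; -0.052 0.011 0 0 -1; -0.052 0.011 0 0 -1; -0.052 0.011 0 0 -1; -0.052 0.011 0 0 -1"

```text
time_s: 17.9
tool_pos: [0.5008, 0.0504, 0.2223]
tool_rot: [-180.0, 0.0, 22.4]
force: [0.3, -0.9, -0.2]
grip_width: 0.0004
```

```bash
python3 - <<'E'
from seg import *
print(seg("wrist","wrist5")["tool_pos"]); seg("scene","scene5"); seg("side","side5")
E
```

```text
wrist blue [ 76.013  123.0297] 1381 z 0.0478 mid [0.4801 0.2429] ext [0.0424 0.0426]
wrist yellow [360.009  189.7309] 223 z 0.047 mid [ 0.528  -0.0681] ext [0.0428 0.0383]
wrist red [378.9134   6.8937] 254 z 0.047 mid [0.7013 0.0014] ext [0.007  0.0137]
wrist red [468.5586 276.6978] 546 z 0.0562 mid [ 0.5108 -0.114 ] ext [0.0768 0.2529]
[0.5008 0.0504 0.2223]
scene blue [332.0737 204.5158] 95 z 0.0504 mid [0.4833 0.2434] ext [0.0376 0.0409]
scene yellow [190.4167 178.3021] 96 z 0.0578 mid [ 0.3264 -0.2107] ext [0.044 0.038]
scene yellow [235.4158 188.1782] 101 z 0.0582 mid [ 0.3927 -0.0562] ext [0.039  0.0394]
scene yellow [281.1327 187.9796] 98 z 0.0579 mid [0.3965 0.0906] ext [0.0415 0.039 ]
scene yellow [230.4567 215.7638] 127 z 0.0504 mid [ 0.5289 -0.0695] ext [0.0425 0.0392]
scene green [280.6392 217.9485] 97 z 0.0506 mid [0.5466 0.0806] ext [0.0348 0.0356]
scene red [181.5385 207.1923] 104 z 0.0579 mid [ 0.4959 -0.2191] ext [0.0417 0.041 ]
scene red [254.1099 262.7912] 91 z 0.0611 mid [0.7287 0.0001] ext [0.0306 0.0133]
side blue [229.0568 253.8472] 229 z 0.0483 mid [0.4777 0.2453] ext [0.0417 0.0414]
side yellow [347.0303 168.2879] 132 z 0.0562 mid [ 0.325  -0.2111] ext [0.04  0.045]
side yellow [264.8966 179.9724] 145 z 0.0483 mid [ 0.5266 -0.0677] ext [0.0399 0.0409]
side yellow [308.5157 191.2327] 159 z 0.0563 mid [ 0.3905 -0.0581] ext [0.0405 0.0447]
side yellow [286.7614 222.4772] 197 z 0.0565 mid [0.3937 0.0919] ext [0.0411 0.041 ]
side green [236.3438 206.5156] 128 z 0.0486 mid [0.5417 0.0814] ext [0.0402 0.0371]
side red [295.2174 154.6348] 115 z 0.056 mid [ 0.4907 -0.2179] ext [0.0414 0.0409]
side red [197.4286 175.    ] 63 z 0.0597 mid [0.7225 0.0017] ext [0.0307 0.0162]
```

View pics/side5.png

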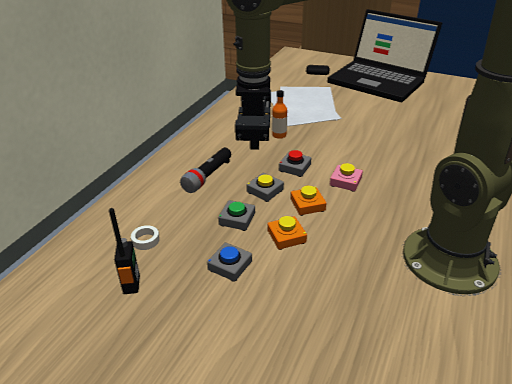

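In the side view the blue (229,254), yellow (265,180) and green (236,206) keys are down, and red (295,155) is still up. The boxes, radio, microphone, bottle and tape stand where they were, and the arm is clear of everything. I'm handing in.

```bash
python3 -c "
from cell import *
print(sign_off())"
```

```text
the job is handed in; nothing more can be done
None
```

I pressed the blue, yellow (grey box) and green keys in that order, straight down with the closed fingertips, at about 5–6 N each. Then I handed the job in at about 18 s of the 48 s allowed.

- **Pressed keys:** In the last pictures all three tops sit about 8 mm lower. The side camera read about 48 mm for each, down from 56–57 mm, so they stayed fully in.
- **Untouched things:** Red and the look-alike keys on the orange and pink boxes are still up at about 56 mm. The key positions show no shift beyond measuring noise. By eye, the radio, microphone, bottle and tape stand where they did. The gripper ended well above everything, touching nothing.
- **Checks that disagreed:** The scene camera reads heights about 2 mm too high, which is within its calibration error. The wrist camera gave no colour reading for green because my colour filter missed it; both fixed cameras confirmed that key.

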